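Find the steady plaque and lock it in the case

TASK

Only one of the three loose mother-of-pearl plaques on the counter is true; the other two rock when pressed at a short end. Find the steady one, lay it flat in the empty bay of the security case and let go, then press the case's long chrome locking bar at its middle so that both ends go down evenly, until it is fully down. The two that rock must stay lying on the counter (press them, but do not lift them), and the comb, paddle and dice stay where they are.

Things in the scene. Friction and masses are not known exactly. Their poses are not given: they have to be found in the camera images.
- plaque_1: One of three loose mother-of-pearl plaques, alike from above: 100 mm long (own x), 56 wide (own y), 12 thick, 85 to 160 g, grey inlay on the flat top. Origin: centre of the underside; own z up. Lies level on the counter, 25 mm or more free beside its long edges. One of the three is flat beneath and steady, the other two rock; neither number nor place tells which.
- plaque_2: Outwards as plaque_1. What is meant by rocking (whichever two they are): such a plaque touches the counter only along a crosswise strip 28 mm wide in the middle; its underside slopes up 5 mm to both short ends. Pressed near the middle of a short end (well under 1 N), that end sinks 4 to 5 mm and the other rises (tilt 0.14 rad); let go, it levels again.
- plaque_3: Outwards as plaque_1. What is meant by steady (whichever it is): such a plaque is flat beneath and does not give when pressed near the middle of a short end: its top stays 12 mm above the counter.
- case: Low open black security case fixed to the counter, 200 mm (own x, away from the robot, yaw up to 0.2 rad) by 230 mm (own y). Origin: centre of the underside. Tray floor 30 mm, rim 42 mm above the counter. Empty bay on the robot's right (own -y); full bay on the left with two stacked plaques that are part of the case. The chrome locking bar lies along the far (+x) edge.
- bay_mid (a point): Centre of the floor of the empty bay, 30 mm above the counter, axes as the case. The bay is 132 mm along x and 120 mm along y inside, walls 12 mm high: a plaque lies with its length along x and leaves finger room at its long edges. The raised bar begins about 70 mm beyond this point along +x and reaches up to 85 mm above the counter.
- bar_mid (a point): Middle of the top of the chrome bar (200 mm along case y, 30 wide, 10 thick), where to press; moves with it. The bar swings on a hinge along case y, 58 mm above the counter and 35 mm farther along case +x when the bar is down. Fully down, the bar is level and this point 63 mm above the counter. Axes: x across the bar to the hinge, y along it, z out of its top.
- latch_swing (a joint): Swing of the locking bar (rad): 0 fully raised (bar slopes 0.45 rad up towards the robot), 0.45 fully down against a stop. Starts between 0 and 0.10. Pressing down at the middle of the bar takes about 4 to 6 N; a stiff hinge leaves it where it is let go.
- latch_twist (a joint): Twist of the bar about its middle (rad): 0 when both ends are equally high. A spring of 2 N m/rad centres it; pressed off-centre, the pressed end runs ahead (0.12 rad is one end 24 mm lower than the other). Positive: own +y end higher.
- comb: Pale blue chip sorting comb, 60 x 180 mm, 29 mm high, loose, beyond the plaques. Bystander: not to be moved. Origin: centre of the underside.
- paddle: Black acrylic paddle, 55 x 195 mm, 6 mm thick, loose, beyond the work. Bystander: not to be moved. Origin: centre of the underside.
- die_1: Glossy red die, 25 mm cube, loose, beyond the work. Bystander: not to be moved. Origin: centre of the underside.
- die_2: Glossy red die, 25 mm cube, loose, beyond the work. Bystander: not to be moved. Origin: centre of the underside.
Not all that is in view belongs to the job. What is shaped like the plaque_3 but orange or yellow is not meant. What is shaped like the plaque_2 but blue is not meant.

How it is judged (in metres and radians):
On the way, in this order (a step that is already met when the one before it is completed fails the run):
1. the steady plaque lies flat in the empty bay, released (x of plaque_2 in the frame of bay_mid between -0.04 and 0.04 m and y of plaque_2 in the frame of bay_mid between -0.036 and 0.036 m and z of plaque_2 in the frame of bay_mid between -0.005 and 0.005 m and angle between plaque_2's own z axis and vertical below 0.05 rad and linear speed of plaque_2 below 0.02 m/s and contact force between the fingers and plaque_2 below 0.1 N), for 0.2 s.
2. the locking bar is fully down and level (value of joint latch_swing above 0.41 rad and value of joint latch_twist between -0.05 and 0.05 rad), for 0.2 s.
At the end, for the whole second after the job is handed in: The steady plaque lies flat on the floor of the empty bay (within its walls, tilt under 0.05 rad), released and at rest; the locking bar is down (swing above 0.41 of 0.45 rad) and level (twist under 0.05 rad); the two rocking plaques lie right side up and at rest on the counter (all of step 1 and all of step 2 and height (world z) of each of plaque_1, plaque_3 below 0.012 m and angle between each of plaque_1, plaque_3's own z axis and vertical below 0.2 rad and linear speed of each of plaque_1, plaque_3 below 0.02 m/s); the robot touches nothing.
It fails at once if one end of the locking bar ran ahead of the other (twist over 0.12 rad, 24 mm over its length) (value of joint latch_twist above 0.12 rad or value of joint latch_twist below -0.12 rad).
It fails at once if a rocking plaque was lifted off the counter (by over 30 mm) (height (world z) of any of plaque_1, plaque_3 above 0.03 m).
It fails at once if the comb, paddle or a die was moved by over 20 mm (distance of any of comb, paddle, die_1, die_2 from where it was at the start of the episode above 0.02 m).
It also fails if it takes over 48 s, if anything falls off the work surface, if the arm or the gripper's body presses on something with over 40 N, if the wrist force passes 120 N, or if a joint passes its speed limit or range.

ROBOT

A 6-joint arm with a two-finger parallel gripper is mounted at the origin on the work surface. World frame = base frame: x ahead of the robot, y to its left, z up, the work surface at z = 0. Lengths are in m, angles in degrees, forces in N, time in s.
With the tool pointing down it reaches from about 0.375 to 0.9 m from the base axis. Payload 3.1 kg.
Tool frame: the origin (TCP) lies at the centre of the arm's flange, where the gripper is bolted on; the fingertips stand env.nose_length ahead of it and the grasp point (between the pads) lies 155 mm ahead of it (env.nose_length is the distance from the TCP to the fingertips, in m); z points along the fingers, y is the line along which they close (so a half turn about z gives the same grasp; the last joint's range is limited). The gripper opens to 85 mm and grips with 20 to 120 N. Pads are 22 mm wide; open, the fingers measure 114 mm over their backs; the gripper's body (76 mm by 85 mm) begins 54 mm behind the grasp point. The pads swing forward as they close: fully open they stand 13 mm farther back than shut.
Start: joints at [66.836, 30.224, 82.088, -0, 67.689, -10.227], TCP at [0.14, 0.609, 0.405] pointing down, gripper open.
Joint ranges: [-176.69, 176.69], [-43.24, 126.21], [12.49, 139.97], [-82, 262], [0, 151.66], [-163.58, 163.58]. Speed limits (degrees/s): [159.86, 159.86, 180, 180, 180, 180].

INTERFACE

Orientations are given as a 3x3 rotation matrix whose columns are the frame's x, y, z axes.
In Python, from cell import env, camera, camera_params gives the robot as it stands. The module is installed in compiled form; this text tells all that it offers.
- The arm moves only by the tool move_arm, never from a script. Its argument "plan" is a list of rows, each a list of 5 numbers: the opening, from 0 (shut) to 1 (fully open), then the shift along the world's x, y, z in units of 25 mm (1.0 is 25 mm), then the turn about the world's z in units of pi rad (1.0 is pi rad). A call has 1 to 8 rows; each row shifts and turns the commanded pose from where the row before left it; what a row does not reach is not made up. A row lasts 1/12 s, in which the tool goes at most 41.7 mm and 7.16 degrees, less where a joint would pass 70% of its speed; a pose out of reach is approached as far as the arm can. A call with a number of a shift or a turn outside -1 to 1 is refused whole. A call with a gripper value outside its range is refused whole. The fingers move at their own pace and stop on an object; the grip force is fixed at half the most. Time passes only in rows, so rows that do not move let the fingers close. It gives the time, the measured TCP pose, the force, the opening and the grip force at its end, in the units of the state.
- env.read_state(): the state, without advancing time (a new reading comes with each control period).
- camera(name): name is "scene" or "top"; returns (picture, depth): 480x640x3 uint8, red, green, blue; 480x640 float32, m along the optical axis (not along the pixel's ray), 0 where there is no reading.
- camera_params(name): a dict with "fov_y" (degrees; the focal length in pixels is half the picture's height over the tangent of half this angle, whatever the lens; pixels are square), "cx", "cy" (the principal point, pixels), "T" (4x4, takes a point from camera to world coordinates). Camera axes: x right, y down, z forward; pixel columns grow to the right and rows downward; lengths in m; the calibration is good to about 2 mm. A picture is of the moment at which its call begins. camera_params takes no time and is no camera call.
- env.hand_in(): hands the job in; it is judged then, once.
The state is a dict: "time_s": time; "joint_positions": joint angles; "joint_vel": joint speeds; "tau": joint torques, N m; "tcp_pos": TCP position; "ee_rot": TCP orientation; "wrist_force": force on the tool from outside, world axes, zero at the start; "wrist_torque": the same for the moment, N m; "finger_gap": finger opening in m; "finger_force": force on a finger pad.
Only numpy, scipy, OpenCV 4.12 (cv2) and the standard library are available. Lean on these libraries where they do the work, as an engineer would, in place of code of your own. Each camera call takes 0.05 s, during which the arm holds its last target. There are 200 camera calls.

## Working session

There is one attempt and no reset: what is moved stays moved. The work goes in short steps, Python scripts to look and compute and a tool call to move; the robot and the scene stay as the last step left them, time stands still between calls to the robot, and variables do not carry over. Pictures are saved under pics/ and viewed, at most 10 in all, crops included, and the job is handed in when it is done.

Besides the shell and the picture viewer there is one more tool, called after "Request:" by a JSON object that holds its "op" and its "data", one argument or row to a line. move_arm: Moves the arm, as the interface text tells. Shifts and turns lie within -1 to 1; 1 stands for 25 mm of shift or pi rad of turn. Its arguments: {"type":"object","properties":{"plan":{"type":"array"}},"required":["plan"]}

```bash
mkdir -p pics
python3 - <<'E'
from cell import env,camera,camera_params
import cv2,numpy as np
print(env.nose_length,{k:np.round(v,3) for k,v in env.read_state().items()})
for n in("scene","top"):
    p,d=camera(n);P=camera_params(n);print(n,P)
    cv2.imwrite(f"pics/{n}.png",p[...,::-1]);np.savez(f"{n}.npz",p=p,d=d)
E
```

```text
0.1734 {'time_s': np.float64(0.0), 'joint_positions': array([ 6.6836e+01,  3.0279e+01,  8.2155e+01, -1.0000e-03,  6.7690e+01,
       -1.0229e+01]), 'joint_vel': array([0.019, 0.069, 0.005, 0.06 , 0.022, 0.09 ]), 'tau': array([-0.0000e+00, -4.4235e+01, -1.7803e+01, -0.0000e+00,  8.0000e-03,
       -0.0000e+00]), 'tcp_pos': array([0.14 , 0.609, 0.404]), 'ee_rot': array([[-0.975,  0.224, -0.001],
       [ 0.224,  0.975, -0.002],
       [ 0.   , -0.002, -1.   ]]), 'wrist_force': array([-0.105,  0.367, -0.355]), 'wrist_torque': array([ 0.024, -0.006, -0.009]), 'finger_force': np.float64(0.0), 'finger_gap': np.float64(0.086)}
scene {'fov_y': 53.022319413980675, 'cx': 312.01506456557667, 'cy': 233.62629504366183, 'T': array([[-0.87372985,  0.34556112, -0.342321  ,  0.89996663],
       [ 0.48635253,  0.60968877, -0.62589202,  0.59140791],
       [-0.00757468, -0.71334922, -0.7007678 ,  0.86182236],
       [ 0.        ,  0.        ,  0.        ,  1.        ]])}
top {'fov_y': 47.29632719491831, 'cx': 316.1179485617543, 'cy': 238.9710887775995, 'T': array([[ 0.00624874, -0.99665601,  0.08147236,  0.43760263],
       [-0.99978053, -0.00785591, -0.01942098, -0.08201126],
       [ 0.01999607, -0.08133313, -0.99648637,  1.19379088],
       [ 0.        ,  0.        ,  0.        ,  1.        ]])}
```

View pics/scene.png

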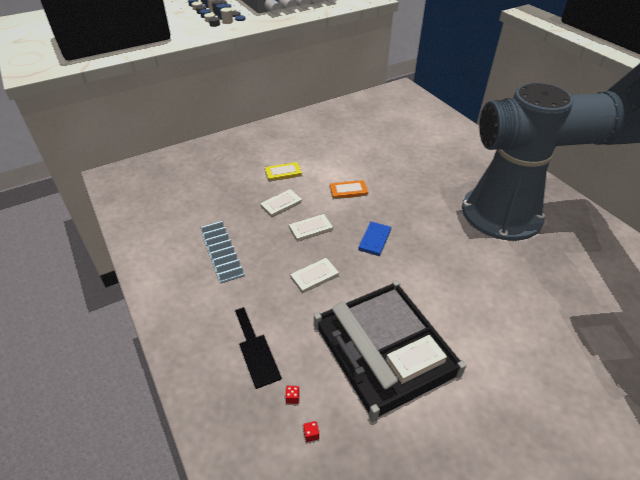

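View pics/top.png

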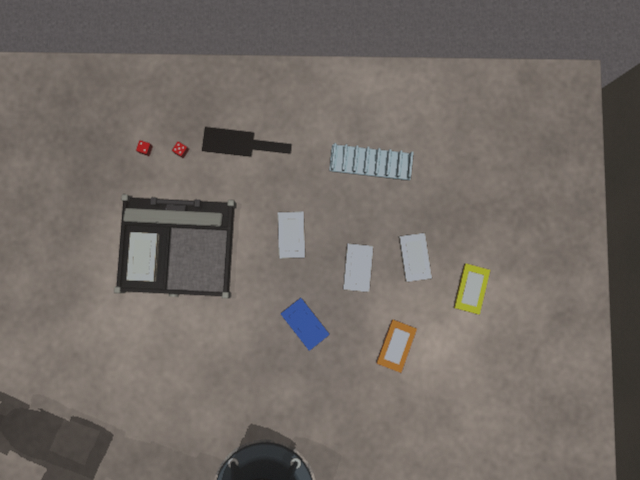

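The pictures show three white plaques at top pixels (291,235), (359,268) and (415,257). The case is around (177,247), with its empty bay at (197,260) and the bar at (172,217). Next I'll measure them.

```bash
cat > h.py <<'E'
import numpy as np,cv2
from cell import camera_params
def ray(n,u,v,z):
    P=camera_params(n);f=240/np.tan(np.radians(P["fov_y"]/2));T=P["T"]
    d=T[:3,:3]@np.array([(u-P["cx"])/f,(v-P["cy"])/f,1]);o=T[:3,3]
    return o+d*(z-o[2])/d[2]
def pt(n,u,v,dep):
    P=camera_params(n);f=240/np.tan(np.radians(P["fov_y"]/2));T=P["T"]
    return T[:3,:3]@(np.array([(u-P["cx"])/f,(v-P["cy"])/f,1])*dep)+T[:3,3]
def rects(mask,n,z,amin=300):
    out=[]
    for c in cv2.findContours(mask.astype(np.uint8),cv2.RETR_EXTERNAL,cv2.CHAIN_APPROX_NONE)[0]:
        if cv2.contourArea(c)<amin: continue
        w=np.array([ray(n,*p,z)[:2] for p in c[:,0]],np.float32)
        (x,y),(a,b),t=cv2.minAreaRect(w*1000)
        if a<b:a,b,t=b,a,t-90
        t=(t+90)%180-90
        out.append((round(x),round(y),round(a),round(b),round(t,1),tuple(c[:,0].mean(0).round())))
    return out
E
python3 - <<'E'
from h import *
D=np.load("top.npz");p=D["p"].astype(int);d=D["d"]
hsv=cv2.cvtColor(D["p"],cv2.COLOR_RGB2HSV)
m=(p.min(2)>140)&(hsv[...,1]<45)
for r in rects(m,"top",.012):print("white",r)
D2=np.load("scene.npz");h2=cv2.cvtColor(D2["p"],cv2.COLOR_RGB2HSV);m2=(D2["p"].min(2)>165)&(h2[...,1]<60);m2[:150]=0
for r in rects(m2,"scene",.012):print("scene",r)
for u,v in[(124,198),(232,204),(226,295),(119,291)]:print("case",ray("top",u,v,.045).round(3),pt("top",u,v,d[v,u]).round(3))
# bay floor, bar by depth
P=np.array([[pt("top",u,v,d[v,u]) for u in range(110,245)] for v in range(190,305)])
g=p[190:305,110:245]
z=P[...,2]
fl=(abs(z-.03)<.006)&(g.mean(2)>60)
n_,l,s,c=cv2.connectedComponentsWithStats(fl.astype(np.uint8));k=1+s[1:,4].argmax()
w=P[l==k][:,:2].astype(np.float32)*1000;print("floor",cv2.minAreaRect(w),P[l==k][:,2].mean())
b=(g.mean(2)>80)&(z>.055)
n_,l,s,c=cv2.connectedComponentsWithStats(b.astype(np.uint8));k=1+s[1:,4].argmax()
w=P[l==k];print("bar",cv2.minAreaRect(w[:,:2].astype(np.float32)*1000),np.percentile(w[:,2],[5,50,95]))
for u,v in[(291,235),(359,268),(415,257)]:print(pt("top",u,v,d[v,u]).round(4))
E
```

```text
white (307, -279, 68, 32, -20.5, (np.float64(397.0), np.float64(346.0)))
white (430, -443, 68, 32, -14.4, (np.float64(472.0), np.float64(288.0)))
white (474, -196, 100, 55, -5.3, (np.float64(358.0), np.float64(267.0)))
white (497, -321, 100, 55, 8.1, (np.float64(415.0), np.float64(257.0)))
white (494, 270, 100, 55, -2.4, (np.float64(141.0), np.float64(256.0)))
white (544, -51, 99, 55, 2.4, (np.float64(291.0), np.float64(234.0)))
scene (472, 239, 104, 57, -2.3, (np.float64(416.0), np.float64(356.0)))
scene (361, 306, 135, 79, -88.4, (np.float64(480.0), np.float64(361.0)))
scene (544, -51, 100, 56, 2.4, (np.float64(314.0), np.float64(273.0)))
scene (473, -197, 101, 56, -5.2, (np.float64(310.0), np.float64(225.0)))
scene (496, -321, 101, 57, 8.5, (np.float64(281.0), np.float64(201.0)))
scene (321, -358, 201, 173, -16.7, (np.float64(326.0), np.float64(174.0)))
case [0.615 0.3   0.045] [0.614 0.299 0.048]
case [0.604 0.073 0.045] [0.604 0.074 0.044]
case [0.413 0.082 0.045] [0.413 0.083 0.043]
case [0.42  0.303 0.045] [0.42  0.305 0.042]Traceback (most recent call last):
  File "<stdin>", line 10, in <module>
  File "h.py", line 8, in pt
    P=camera_params(n);f=240/np.tan(np.radians(P["fov_y"]/2));T=P["T"]
ValueError: time passes only in moves, steps and waits
```

```bash
sed -i 's/^from cell import camera_params/from cell import camera_params as _cp\nfrom functools import lru_cache\ncamera_params=lru_cache(None)(_cp)/' h.py
python3 - <<'E'
from h import *
D=np.load("top.npz");p=D["p"].astype(int);d=D["d"]
P=np.array([[pt("top",u,v,d[v,u]) for u in range(110,245)] for v in range(190,305)])
g=p[190:305,110:245];z=P[...,2]
def big(m):
    n_,l,s,c=cv2.connectedComponentsWithStats(m.astype(np.uint8));return P[l==1+s[1:,4].argmax()]
w=big((abs(z-.03)<.006)&(g.mean(2)>60));print("floor",cv2.minAreaRect(w[:,:2].astype(np.float32)*1000),w[:,2].mean())
w=big((g.mean(2)>80)&(z>.055));print("bar",cv2.minAreaRect(w[:,:2].astype(np.float32)*1000),np.percentile(w[:,2],[5,50,95]))
for v in range(206,228,2):print(v,P[v-190,172-110].round(3),g[v-190,172-110])
for u,v in[(291,235),(359,268),(415,257)]:print(pt("top",u,v,d[v,u]).round(4))
E
```

```text
floor ((487.8277587890625, 147.59310913085938), (119.40234375, 130.98512268066406), 87.80244445800781) 0.03141054187143244
bar ((539.4050903320312, 93.66571044921875), (398.43634033203125, 78.44144439697266), 71.04585266113281) [0.07128615 0.07690245 0.08161366]
206 [0.597 0.197 0.055] [62 59 59]
208 [0.592 0.195 0.061] [64 60 61]
210 [0.587 0.193 0.069] [84 83 79]
212 [0.582 0.191 0.075] [119 117 110]
214 [0.578 0.191 0.075] [119 118 111]
216 [0.573 0.19  0.08 ] [119 120 111]
218 [0.57  0.191 0.077] [122 120 113]
220 [0.565 0.19  0.081] [118 118 111]
222 [ 0.438 -0.082  1.194] [113 113 106]
224 [0.561 0.198 0.044] [50 50 46]
226 [0.557 0.199 0.04 ] [39 37 36]
[ 0.5419 -0.0508  0.0179]
[ 0.4719 -0.1974  0.0176]
[ 0.4968 -0.3199  0.0098]
```

Request:
{"op": "move_arm", "data": {
  "plan": [
    [0,0.54,-0.98,0,0.003],
    [0,0.54,-0.98,0,0.003],
    [0,0.54,-0.98,0,0.003],
    [0,0.54,-0.98,0,0.003],
    [0,0.54,-0.98,0,0.003],
    [0,0.54,-0.98,0,0.003],
    [0,0.54,-0.98,0,0.003],
    [0,0.54,-0.98,0,0.003]
  ]
}}

```text
time_s: 0.77
tcp_pos: [0.2481, 0.4118, 0.4044]
ee_rot: [[-0.989, 0.149, -0.001], [0.149, 0.989, -0.001], [0.0, -0.001, -1.0]]
wrist_force: [0.8, 0.1, 0.5]
finger_gap: -0.0001
finger_force: 0.0
```

Request:
{"op": "move_arm", "data": {
  "plan": [
    [0,0.54,-0.98,0,0.003],
    [0,0.54,-0.98,0,0.003],
    [0,0.54,-0.98,0,0.003],
    [0,0.54,-0.98,0,0.003],
    [0,0.54,-0.98,0,0.003],
    [0,0.54,-0.98,0,0.003],
    [0,0.54,-0.98,0,0.003],
    [0,0.54,-0.98,0,0.003]
  ]
}}

```text
time_s: 1.43
tcp_pos: [0.3561, 0.2158, 0.4046]
ee_rot: [[-0.997, 0.074, -0.001], [0.074, 0.997, -0.0], [0.001, -0.0, -1.0]]
wrist_force: [1.5, 0.2, 0.7]
finger_gap: 0.0003
finger_force: 0.0
```

Request:
{"op": "move_arm", "data": {
  "plan": [
    [0,0.54,-0.98,0,0.003],
    [0,0.54,-0.98,-0.5,0.003],
    [0,0.54,-0.98,-0.6,0.003],
    [0,0.54,-0.98,-0.7,0.003],
    [0,0.54,-0.98,-0.7,0.003],
    [0,0.54,-0.98,-0.7,0.003],
    [0,0.54,-0.98,-0.7,0.003],
    [0,0.54,-0.98,-0.7,0.003]
  ]
}}

```text
time_s: 2.1
tcp_pos: [0.4643, 0.0198, 0.2887]
ee_rot: [[-1.0, -0.001, -0.0], [-0.001, 1.0, 0.0], [0.0, 0.0, -1.0]]
wrist_force: [-0.6, 0.3, -0.1]
finger_gap: 0.0002
finger_force: 0.0
```

Request:
{"op": "move_arm", "data": {
  "plan": [
    [0,0.4,-0.73,-0.95,0.003],
    [0,0.4,-0.73,-0.95,0.003],
    [0,0.4,-0.73,-0.95,0.003],
    [0,0.4,-0.73,-0.95,0],
    [0,0,0,-0.16,0],
    [0,0,0,-0.08,0],
    [0,0,0,0,0],
    [0,0,0,0,0]
  ]
}}

```text
time_s: 2.77
tcp_pos: [0.5033, -0.0509, 0.1894]
ee_rot: [[-1.0, -0.03, -0.0], [-0.03, 1.0, 0.0], [0.0, 0.0, -1.0]]
wrist_force: [0.4, 1.2, -0.1]
finger_gap: -0.0
finger_force: 0.0
```

Request:
{"op": "move_arm", "data": {
  "plan": [
    [0,0,0,-0.08,0],
    [0,0,0,-0.08,0],
    [0,0,0,0,0],
    [0,0,0,0,0]
  ]
}}

```text
time_s: 3.1
tcp_pos: [0.5038, -0.0514, 0.1853]
ee_rot: [[-1.0, -0.029, 0.001], [-0.029, 1.0, -0.0], [-0.001, -0.0, -1.0]]
wrist_force: [-0.9, 1.3, 1.2]
finger_gap: -0.0003
finger_force: 0.5
```

Request:
{"op": "move_arm", "data": {
  "plan": [
    [0,0,0,-0.06,0],
    [0,0,0,-0.06,0],
    [0,0,0,0,0],
    [0,0,0,0,0]
  ]
}}

```text
time_s: 3.43
tcp_pos: [0.5035, -0.0516, 0.1827]
ee_rot: [[-1.0, -0.029, -0.001], [-0.029, 1.0, 0.0], [0.001, 0.0, -1.0]]
wrist_force: [-3.1, 0.8, 10.8]
finger_gap: -0.0
finger_force: 5.6
```

```bash
cat >> h.py <<'E'
def check(name,c,yaw):
    from cell import camera
    p,d=camera("scene")
    cv2.imwrite(f"pics/{name}.png",cv2.resize(p[120:320,220:420],None,fx=3,fy=3)[...,::-1])
    h=cv2.cvtColor(p,cv2.COLOR_RGB2HSV);m=(p.min(2)>150)&(h[...,1]<70)
    ys,xs=np.nonzero(m);W=np.array([pt("scene",u,v,d[v,u]) for u,v in zip(xs,ys)])
    t=np.radians(yaw);R=np.array([[np.cos(t),np.sin(t)],[-np.sin(t),np.cos(t)]])
    L=(W[:,:2]-c)@R.T
    for a in range(-50,50,10):
        k=(L[:,0]>a)&(L[:,0]<=a+10) if 0 else (L[:,0]*1000>a)&(L[:,0]*1000<=a+10)&(abs(L[:,1])<.026)&(W[:,2]<.05)
        print(a,k.sum(),(np.median(W[k,2])*1000).round(1) if k.sum() else None)
E
python3 -c "
from h import *
check('pressC',(.544,-.051),2.4)"
```

```text
-50 0 None
-40 0 None
-30 1 8.4
-20 0 None
-10 1 12.6
0 4 14.6
10 41 16.5
20 65 17.5
30 74 18.4
40 61 19.4
```

View pics/pressC.png

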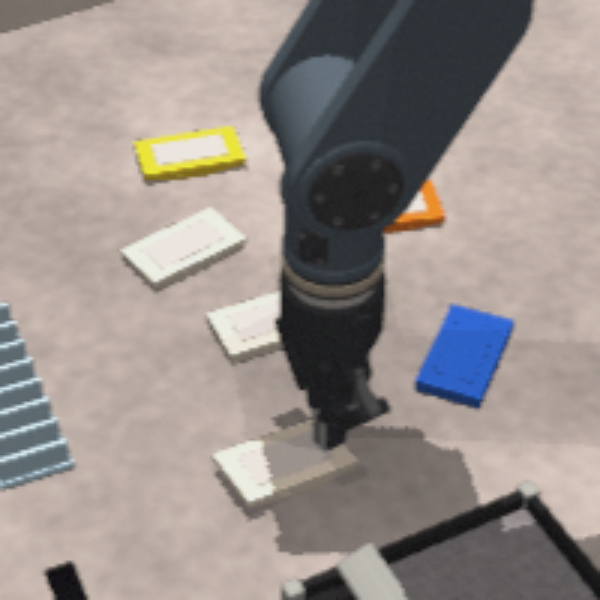

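The far end of the pressed plaque, near pixel (240,470) in the crop, is clearly raised. The depth slope agrees at about 0.1 rad, so this plaque rocks. On to the middle one.

Request:
{"op": "move_arm", "data": {
  "plan": [
    [0,0,0,1.0,0],
    [0,-0.46,-0.93,0,-0.007],
    [0,-0.46,-0.93,0,-0.007],
    [0,-0.46,-0.93,0,-0.007],
    [0,-0.46,-0.93,0,-0.007],
    [0,-0.46,-0.93,0,-0.007],
    [0,-0.48,-0.95,0,-0.007],
    [0,0,0,-0.6,0]
  ]
}}

```text
time_s: 4.15
tcp_pos: [0.4342, -0.1961, 0.1931]
ee_rot: [[-0.994, 0.108, 0.005], [0.108, 0.994, -0.005], [-0.006, -0.004, -1.0]]
wrist_force: [0.3, -0.8, -0.5]
finger_gap: 0.0
finger_force: 0.0
```

Request:
{"op": "move_arm", "data": {
  "plan": [
    [0,0,0,-0.2,0],
    [0,0,0,-0.08,0],
    [0,0,0,-0.04,0],
    [0,0,0,-0.04,0],
    [0,0,0,0,0],
    [0,0,0,0,0]
  ]
}}

```text
time_s: 4.65
tcp_pos: [0.4339, -0.1925, 0.1854]
ee_rot: [[-0.995, 0.1, 0.0], [0.1, 0.995, -0.003], [-0.001, -0.003, -1.0]]
wrist_force: [-9.7, -9.0, 27.0]
finger_gap: -0.0002
finger_force: 13.3
```

The middle plaque stopped the tips at 12.0 mm under 27 N, so it is the steady one. I'll grasp it.

Request:
{"op": "move_arm", "data": {
  "plan": [
    [0,0,0,1.0,0],
    [1,0.53,-0.05,0,0.002],
    [1,0.53,-0.05,0,0],
    [1,0.54,-0.04,0,0],
    [1,0,0,0,0],
    [1,0,0,0,0],
    [1,0,0,0,0],
    [1,0,0,0,0]
  ]
}}

```text
time_s: 5.32
tcp_pos: [0.4735, -0.1946, 0.2074]
ee_rot: [[-0.995, 0.096, -0.002], [0.096, 0.995, 0.001], [0.002, 0.001, -1.0]]
wrist_force: [-0.4, -0.7, -0.2]
finger_gap: 0.0835
finger_force: 0.0
```

Down 36 mm to about 0.171, then close.

Request:
{"op": "move_arm", "data": {
  "plan": [
    [1,0,-0.03,-0.6,0],
    [1,0,-0.03,-0.6,0],
    [1,0,0,-0.25,0],
    [1,0,0,0,0],
    [0,0,0,0,0],
    [0,0,0,0,0],
    [0,0,0,0,0],
    [0,0,0,0,0]
  ]
}}

```text
time_s: 5.98
tcp_pos: [0.4745, -0.1969, 0.1725]
ee_rot: [[-0.995, 0.097, 0.001], [0.097, 0.995, -0.001], [-0.001, -0.001, -1.0]]
wrist_force: [-0.9, 0.6, 4.3]
finger_gap: 0.054
finger_force: 63.8
```

Request:
{"op": "move_arm", "data": {
  "plan": [
    [0,0,0,0,0],
    [0,0,0,0,0]
  ]
}}

```text
time_s: 6.15
tcp_pos: [0.4745, -0.1969, 0.1725]
ee_rot: [[-0.995, 0.097, 0.001], [0.097, 0.995, -0.001], [-0.001, -0.001, -1.0]]
wrist_force: [-1.1, 0.3, 6.7]
finger_gap: 0.0543
finger_force: 64.0
```

Request:
{"op": "move_arm", "data": {
  "plan": [
    [0,0,0,0.5,0],
    [0,0,0,0.9,0],
    [0,0,0,0.9,0],
    [0,0,0.5,0.6,0],
    [0,0.03,0.9,0.1,0.001],
    [0,0.03,0.9,0,0.001],
    [0,0.03,0.9,0,0.001],
    [0,0.03,0.9,0,0.001]
  ]
}}

```text
time_s: 6.82
tcp_pos: [0.4772, -0.0935, 0.2468]
ee_rot: [[-0.996, 0.085, 0.001], [0.085, 0.996, -0.0], [-0.001, -0.0, -1.0]]
wrist_force: [-0.9, 0.1, -1.6]
finger_gap: 0.0545
finger_force: 63.8
```

Request:
{"op": "move_arm", "data": {
  "plan": [
    [0,0.03,0.9,0,0.002],
    [0,0.03,0.9,0,0.002],
    [0,0.03,0.9,0,0.002],
    [0,0.03,0.9,0,0.002],
    [0,0.03,0.9,0,0.002],
    [0,0.03,0.9,0,0.002],
    [0,0.03,0.9,0,0.001],
    [0,0.03,0.9,0,0]
  ]
}}

```text
time_s: 7.48
tcp_pos: [0.4832, 0.0868, 0.2465]
ee_rot: [[-0.999, 0.043, 0.0], [0.043, 0.999, 0.0], [-0.0, 0.0, -1.0]]
wrist_force: [-0.2, -0.3, -1.0]
finger_gap: 0.054
finger_force: 63.8
```

Request:
{"op": "move_arm", "data": {
  "plan": [
    [0,0.03,0.9,0,0],
    [0,0,0.8,0,0],
    [0,0,0.5,0,0],
    [0,0,0,0,0],
    [0,0,0,0,0]
  ]
}}

```text
time_s: 7.9
tcp_pos: [0.4839, 0.1412, 0.2465]
ee_rot: [[-0.999, 0.042, 0.0], [0.042, 0.999, -0.0], [-0.0, -0.0, -1.0]]
wrist_force: [-0.5, 0.1, -0.9]
finger_gap: 0.0543
finger_force: 63.8
```

Request:
{"op": "move_arm", "data": {
  "plan": [
    [0,0,0.28,-0.5,0],
    [0,0,0,-0.6,0],
    [0,0,0,-0.4,0],
    [0,0,0,-0.16,0],
    [0,0,0,-0.08,0],
    [0,0,0,0,0],
    [0,0,0,0,0]
  ]
}}

```text
time_s: 8.48
tcp_pos: [0.4844, 0.1472, 0.2032]
ee_rot: [[-0.999, 0.044, 0.001], [0.044, 0.999, 0.0], [-0.001, 0.0, -1.0]]
wrist_force: [-1.1, -0.0, -2.0]
finger_gap: 0.0542
finger_force: 63.8
```

Run:
```python
from h import *
from cell import camera
p,d=camera("scene");cv2.imwrite("pics/place.png",cv2.resize(p[240:440,280:500],None,fx=3,fy=3)[...,::-1])
```

```text
(no output)
```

View pics/place.png

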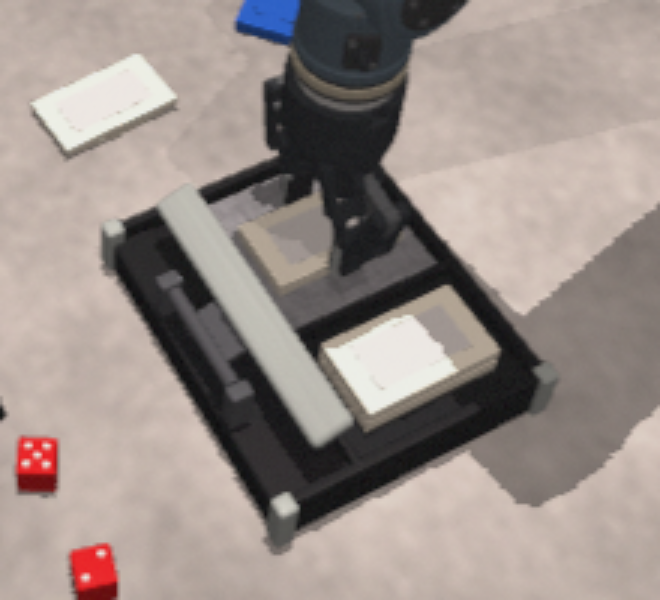

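The plaque is inside the bay around pixel (290,240) in the crop, clear of the bar and walls. I'll open partway, wait, then rise.

Request:
{"op": "move_arm", "data": {
  "plan": [
    [0.82,0,0,-0.02,0],
    [0.82,0,0,0,0],
    [0.82,0,0,0,0],
    [0.82,0,0,0,0],
    [0.82,0,0,0,0],
    [0.82,0,0,0,0]
  ]
}}

```text
time_s: 9.03
tcp_pos: [0.4842, 0.1477, 0.2025]
ee_rot: [[-0.999, 0.043, 0.0], [0.043, 0.999, -0.0], [-0.0, -0.0, -1.0]]
wrist_force: [0.2, -0.4, -0.0]
finger_gap: 0.07
finger_force: 0.0
```

Request:
{"op": "move_arm", "data": {
  "plan": [
    [0.82,0,0,0.4,0],
    [0.82,0,0,0.8,0],
    [0.82,0,0,0.9,0],
    [0.82,0,0,0.9,0],
    [0,0,0,0.3,0],
    [0,0,0,0,0],
    [0,0,0,0,0],
    [0,0,0,0,0]
  ]
}}

```text
time_s: 9.7
tcp_pos: [0.4836, 0.1476, 0.2842]
ee_rot: [[-0.999, 0.044, -0.002], [0.044, 0.999, -0.0], [0.002, -0.0, -1.0]]
wrist_force: [0.1, 0.6, -0.8]
finger_gap: 0.0217
finger_force: 0.0
```

Run:
```python
from h import *
from cell import camera
p,d=camera("scene");cv2.imwrite("pics/placed.png",cv2.resize(p[240:440,280:500],None,fx=3,fy=3)[...,::-1])
# bar by pixels: bright component excluding plaques -> 3D
D=d[255:405,320:410];W=np.array([[pt("scene",u,v,d[v,u]) for u in range(325,405)] for v in range(295,400)])
g=p[295:400,325:405].astype(int);m=(g.mean(2)>80)&(W[...,2]>.062)&(W[...,2]<.1)&(W[...,0]>.54)
n,l,s,c=cv2.connectedComponentsWithStats(m.astype(np.uint8));w=W[l==1+s[1:,4].argmax()]
print("bar",len(w),cv2.minAreaRect(w[:,:2].astype(np.float32)*1000),np.percentile(w[:,2],[2,50,98]).round(4))
# plaque in bay
q=pt("scene",1,1,1)
m=(W[...,1]<.2)&(W[...,2]>.036)&(W[...,2]<.05)&(W[...,0]<.55)&(g.mean(2)>90)
w=W[m];print("plq",len(w),cv2.minAreaRect(w[:,:2].astype(np.float32)*1000),np.percentile(w[:,2],[5,50,95]).round(4))
```

```text
bar 1522 ((572.599609375, 189.62692260742188), (200.78273010253906, 29.461427688598633), 87.67083740234375) [0.0666 0.0743 0.0799]
plq 1024 ((482.9637451171875, 125.57212829589844), (102.56127166748047, 101.92292022705078), 89.73101806640625) [0.0389 0.0417 0.0442]
```

View pics/placed.png

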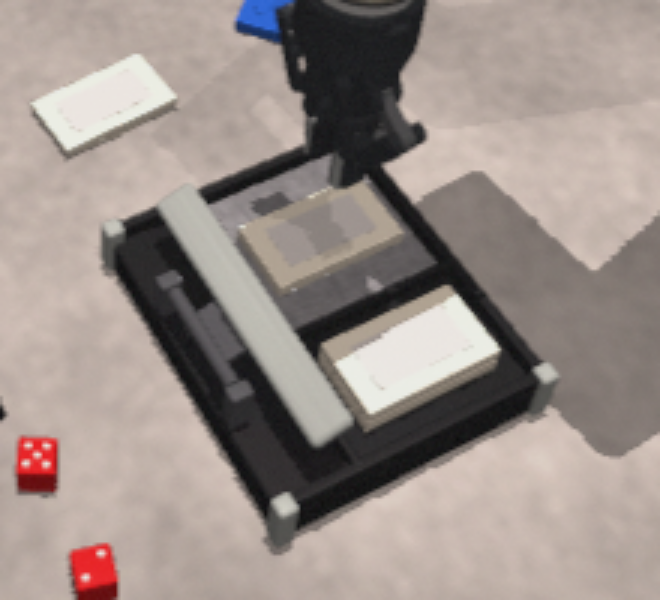

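The plaque lies flat in the bay, at about (250-400, 180-290) in the crop, with its top at 42 mm. The bar middle is near (0.5725, 0.1895, 0.076). I'll move over it and press.

Request:
{"op": "move_arm", "data": {
  "plan": [
    [0,0.7,0.35,0,0],
    [0,0.7,0.35,0,0],
    [0,0.7,0.35,0,0],
    [0,0.7,0.35,0,0],
    [0,0.62,0.28,0,0],
    [0,0,0,-0.5,0],
    [0,0,0,-0.4,0],
    [0,0,0,0,0]
  ]
}}

```text
time_s: 10.42
tcp_pos: [0.568, 0.1894, 0.2589]
ee_rot: [[-0.999, 0.043, -0.008], [0.044, 0.999, -0.001], [0.008, -0.001, -1.0]]
wrist_force: [0.3, 0.3, -0.4]
finger_gap: 0.0001
finger_force: 0.0
```

Request:
{"op": "move_arm", "data": {
  "plan": [
    [0,0,0,-0.1,0],
    [0,0,0,-0.1,0],
    [0,0,0,-0.1,0],
    [0,0,0,-0.1,0]
  ]
}}

```text
time_s: 10.75
tcp_pos: [0.5695, 0.1895, 0.2526]
ee_rot: [[-0.999, 0.044, 0.0], [0.044, 0.999, 0.0], [-0.0, 0.0, -1.0]]
wrist_force: [-1.4, -0.0, 4.6]
finger_gap: 0.0002
finger_force: 1.9
```

Request:
{"op": "move_arm", "data": {
  "plan": [
    [0,0,0,-0.1,0],
    [0,0,0,-0.1,0],
    [0,0,0,-0.1,0],
    [0,0,0,-0.1,0],
    [0,0,0,-0.1,0],
    [0,0,0,-0.1,0],
    [0,0,0,0,0],
    [0,0,0,0,0]
  ]
}}

```text
time_s: 11.42
tcp_pos: [0.5699, 0.1896, 0.237]
ee_rot: [[-0.999, 0.043, 0.001], [0.043, 0.999, -0.0], [-0.001, 0.0, -1.0]]
wrist_force: [1.2, 0.1, 0.6]
finger_gap: -0.0001
finger_force: 0.0
```

Request:
{"op": "move_arm", "data": {
  "plan": [
    [0,0,0,-0.06,0],
    [0,0,0,-0.04,0],
    [0,0,0,0,0],
    [0,0,0,0,0],
    [0,0,0,0,0]
  ]
}}

```text
time_s: 11.83
tcp_pos: [0.5701, 0.1896, 0.2362]
ee_rot: [[-0.999, 0.043, 0.002], [0.043, 0.999, 0.0], [-0.002, 0.0, -1.0]]
wrist_force: [-2.3, -0.8, 8.2]
finger_gap: -0.0
finger_force: 4.3
```

Request:
{"op": "move_arm", "data": {
  "plan": [
    [0,0,0,-0.04,0],
    [0,0,0,0,0],
    [0,0,0,0,0],
    [0,0,0,0,0]
  ]
}}

```text
time_s: 12.17
tcp_pos: [0.5701, 0.1896, 0.236]
ee_rot: [[-0.999, 0.043, 0.002], [0.043, 0.999, 0.0], [-0.002, 0.0, -1.0]]
wrist_force: [-3.3, -0.5, 14.2]
finger_gap: 0.0003
finger_force: 6.8
```

Request:
{"op": "move_arm", "data": {
  "plan": [
    [0,0,0,0.3,0],
    [0,0,0,0.9,0],
    [0,0,0,0.9,0],
    [0,-0.6,0,0.9,0],
    [0,-0.9,0,0.9,0],
    [0,-0.9,0,0.5,0],
    [0,0,0,0,0],
    [0,0,0,0,0]
  ]
}}

```text
time_s: 12.83
tcp_pos: [0.5093, 0.1897, 0.3449]
ee_rot: [[-0.999, 0.043, 0.003], [0.043, 0.999, 0.0], [-0.003, 0.0, -1.0]]
wrist_force: [0.5, -0.4, -0.2]
finger_gap: -0.0001
finger_force: 0.0
```

Run:
```python
from h import *
from cell import camera
p,d=camera("scene");cv2.imwrite("pics/end.png",p[...,::-1])
W=np.array([[pt("scene",u,v,d[v,u]) for u in range(325,405)] for v in range(295,400)])
g=p[295:400,325:405].astype(int);m=(g.mean(2)>80)&(W[...,2]>.052)&(W[...,2]<.1)&(W[...,0]>.545)
n,l,s,c=cv2.connectedComponentsWithStats(m.astype(np.uint8));w=W[l==1+s[1:,4].argmax()]
print(cv2.minAreaRect(w[:,:2].astype(np.float32)*1000),np.percentile(w[:,2],[5,50,95]))
A=np.c_[w[:,:2]-w[:,:2].mean(0),np.ones(len(w))];print("slopes",np.linalg.lstsq(A,w[:,2],rcond=None)[0].round(4))
h=cv2.cvtColor(p,cv2.COLOR_RGB2HSV);m2=(p.min(2)>165)&(h[...,1]<60);m2[:150]=0
for r in rects(m2,"scene",.012):print(r)
```

```text
((583.8444213867188, 189.0187225341797), (201.3227081298828, 57.594818115234375), 87.53656005859375) [0.05742115 0.06196819 0.06454347]
slopes [-0.0364  0.0005  0.0616]
(548, 102, 82, 27, 87.7, (np.float64(347.0), np.float64(321.0)))
(338, 442, 611, 307, -7.0, (np.float64(556.0), np.float64(390.0)))
(468, 126, 104, 47, -2.3, (np.float64(384.0), np.float64(314.0)))
(-1, 357, 75, 58, -69.8, (np.float64(624.0), np.float64(304.0)))
(264, 151, 266, 218, 15.8, (np.float64(474.0), np.float64(284.0)))
(-89, 278, 178, 90, 35.1, (np.float64(624.0), np.float64(270.0)))
(161, -39, 126, 105, 72.2, (np.float64(450.0), np.float64(224.0)))
(740, -136, 899, 436, -70.8, (np.float64(235.0), np.float64(303.0)))
(415, -339, 491, 364, -29.7, (np.float64(300.0), np.float64(195.0)))
```

View pics/end.png

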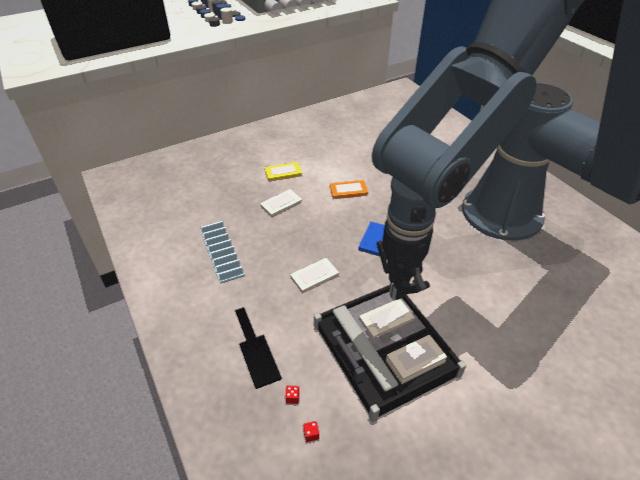

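The bar at pixel (365,345) is down and level at about 62 mm, and the plaque is flat in the bay at (390,317). The other two plaques, the comb, paddle and dice haven't moved.

```bash
python3 -c "
from cell import env
print(env.hand_in())"
```

```text
the job is handed in; nothing more can be done
None
```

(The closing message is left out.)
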